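Open the spring jaw of a circuit-board holder and hold it open

ROBOT

A 6-joint arm with a two-finger parallel gripper is mounted at the origin on a cart in front of the work surface, level with it; the furniture and walls round the work are solid. World frame = base frame: x ahead of the robot, y to its left, z up, the work surface at z = 0. Lengths are in mm, angles in rad, forces in N, time in s.
With the tool pointing down it reaches from about 300 to 775 mm from the base axis. Payload 14.6 kg.
Tool frame: the origin (TCP) lies between the finger pads; the fingertips stand manip.tip_reach ahead of it and the grasp point (between the pads) lies 5 mm behind it (manip.tip_reach is the distance from the TCP to the fingertips, in mm); z points along the fingers, y is the line along which they close (so a half turn about z gives the same grasp; the last joint's range is limited). The gripper opens to 94 mm and grips with 3 to 60 N. Pads are 16 mm wide; open, the fingers measure 119 mm over their backs; the gripper's body (75 mm by 177 mm) begins 78 mm behind the grasp point.
Start: joints at [-1.394, 0.3, 1.521, -0, 1.321, -0.067], TCP at [132.759, -533.727, 219.446] pointing down, gripper open.
Joint ranges: [-3.03, 3.03], [-0.79, 2.21], [0.23, 2.52], [-1.04, 4.18], [0, 3.07], [-2.55, 2.55]. Speed limits (rad/s): [2.22, 2.22, 2.57, 3.14, 3.14, 3.14].

INTERFACE

Orientations are given as [roll, pitch, yaw] about the fixed x, y, z axes, in that order (R = Rz(yaw) Ry(pitch) Rx(roll)).
In Python, from cell import manip gives the robot as it stands. The module is installed in compiled form; this text tells all that it offers.
- The arm moves only by the shell command python3 -m creep 'ROWS' [FORCE]. ROWS is JSON, a list of rows, each a list of 3 entries, a list of its own where there are three numbers: the opening, from -1 (shut) to 1 (fully open), then the shift along the tool's x, y, z in cm, then the turn about the tool's z in units of 5 degrees (1.0 is 5 degrees). In form: [[grip, [tx, ty, tz], roll], ...]. A call has 1 to 12 rows; each row is the pose to reach, as a shift and turn from the pose commanded when the call began, along the tool's axes at that moment; what a row does not reach only later rows make up. A row lasts 1/10 s, in which the tool goes at most 50 mm and 8.59 degrees, less where a joint would pass 70% of its speed; a pose out of reach is approached as far as the arm can. A call with a gripper value outside its range is refused whole. The fingers move at their own pace and stop on an object; FORCE is the grip in N (left out, the last holds). Time passes only in rows, so rows that repeat a pose let the fingers close. It gives the time, the measured TCP pose, the force, the opening and the grip force at its end, in the units of the state.
- manip.read_state(): the state, without advancing time (a new reading comes with each control period).
- manip.camera(name): name is "scene" or "top" or "wrist"; returns the picture (384x512x3 uint8, red, green, blue); there is no depth.
- manip.camera_params(name): a dict with "fovy" (degrees; the focal length in pixels is half the picture's height over the tangent of half this angle, whatever the lens; pixels are square), "cx", "cy" (the principal point, pixels), "k1" (the pictures are not rectified: a ray, as slopes to the right and down, at radius r is drawn at 1 + k1 r^2 times it, then the intrinsics apply), "origin" and "attitude" of the camera in the world. Camera axes: x right, y down, z forward; pixel columns grow to the right and rows downward; lengths in mm; the calibration is good to about 2 mm. A picture is of the moment at which its call begins: read the wrist's pose just before it. camera_params takes no time and is no camera call; for the wrist camera it gives the pose at the moment of the call.
- manip.sign_off(): hands the job in; it is judged then, once.
The state is a dict: "clock": time; "joints": joint angles; "qd": joint speeds; "effort": joint torques, N m; "eef_pos": TCP position; "eef_rot": TCP orientation; "wrist_force": force on the tool from outside, world axes, zero at the start; "moment": the same for the moment, N m; "finger_gap": finger opening in mm; "finger_force": force on a finger pad.
Only numpy, scipy, OpenCV 4.12 (cv2) and the standard library are available. Lean on these libraries where they do the work, as an engineer would, in place of code of your own. Each camera call takes 0.05 s, during which the arm holds its last target. There are 200 camera calls.

TASK

I want to lift the circuit board out of its holder with both hands, so open the spring jaw for me: push aside the stop bar that locks the jaw until it lies across the frame, then hook a fingertip behind the jaw's upright lip, on the side towards the board, and draw the jaw back along its rods nearly to its stop. The jaw springs shut if let go, so finish while holding it drawn back. Do not pinch the lip, do not touch or shift the board, and leave the loose parts beside the holder where they are.

Things in the scene. Friction and masses are not known exactly. Their poses are not given: they have to be found in the camera images.
- holder: Board holder fixed on the bench, 110 mm wide, on two guide rods. Origin: on the bench, on the centre line; x runs along the rods from end block to fixed jaw, z up; the jaw is drawn towards -x. Along x in mm: fixed jaw 74 to 100 (50 high), board -30 to 78, spring jaw -26 to -103, end block -132 to -154 (37 high), bar pivot -143, spring barrels and nuts (26 high) to -174.
- jaw (a joint): Position of the spring jaw in m: 0 closed on the board's edge, grows as it is drawn towards the end block, hard stop at 0.022. Groove 4 mm deep. A spring shuts it with about 6 N at 0, 11.5 N at 0.022. The stop bar, pointing at it, lets it move only 0.006. Closed: grooved nose x -26 to -40 mm of the holder (50 high), open finger pocket -40 to -90 (floor 28 high), then the lip.
- lip_hook (a point): Middle of the top edge of the inner face (towards the board) of the jaw's upright aluminium lip; moves with the jaw. Lip 100 mm wide, 10 mm thick, top 54 mm above the bench. Finger space: up to 50 mm from it towards the board, down to the pocket floor 28 mm above the bench. On its outer face sits a 3 mm rubber buffer strip, which the fingers must not touch (that would be pinching).
- stop_bar (a joint): Angle of the steel stop bar in rad about its upright pivot on the end block. 0: along the rods, nose to the jaw, blocking it; at +1.57 or -1.57 it lies across the frame and the jaw is free. It turns 1.62 either way and stays where left (about 1 N at the pin). Positive moves the pin from the holder's -x towards its -y side.
- bar_pivot (a point): Top of the bar at its pivot, on the holder's centre line, 47.5 mm above the bench. The bar is 12 mm wide and 10 mm thick (37.5 to 47.5 mm above the bench), its nose 34 mm long; a pivot screw head of 9 mm radius stands 5 mm over it.
- bar_pin (a point): Middle of the top of the upright round finger pin (12 mm diameter, 22 mm high, top 69.5 mm above the bench) at the handle end of the stop bar, 50 mm from the pivot, on the side away from the jaw. Push the pin sideways.
- board: Green circuit board, 108 x 88 x 2 mm, with a black transformer, two round dark capacitors and a white relay on it (up to 30 mm above it). Lies on the rests, underside 38 mm above the bench, two edges in the grooves of the jaws. Loose: only the jaws hold it. Origin: centre of its underside.
- elcap_loose: Loose dark round capacitor, 22 mm diameter, 32 mm high, standing on the bench beside the holder. To be left alone. Origin: centre of its underside.
- film_cap: Loose blue film capacitor, 26 x 51 x 23 mm, lying on the bench beside the holder. To be left alone. Origin: under its middle.
- tweezers: Loose steel tweezers, 14 x 120 x 10 mm, lying beside the holder on the other side. To be left alone. Origin: under their middle, long axis y.
Not all that is in view belongs to the job. There is more than one size of the board; the one meant has the size given above.

How it is judged:
By the outcome, as a careful person would: the job done as asked, in the order asked, and still so for the second after the job is handed in, while the arm keeps its last pose, push and grip.
It also fails if it takes over 51 s, if anything falls off the work surface, if the arm or the gripper's body presses on something with over 40 N, if the wrist force passes 120 N, or if a joint passes its speed limit or range.

## Working session

There is one attempt and no reset: what is moved stays moved. The work goes in short steps, Python scripts to look and compute and a shell command to move; the robot and the scene stay as the last step left them, time stands still between calls to the robot, and variables do not carry over. Pictures are saved under pics/ and viewed, at most 10 in all, crops included, and the job is handed in when it is done.

```bash
mkdir -p pics; python3 - <<'E'
from cell import manip
import cv2
print(manip.tip_reach, manip.read_state())
for n in("scene","top"):
    im=manip.camera(n); cv2.imwrite(f"pics/{n}0.png",im[:,:,::-1]); print(n,manip.camera_params(n))
E
```

```text
14.0 {'clock': 0.0, 'joints': array([-1.39359841e+00,  3.00462798e-01,  1.52161933e+00, -4.18854784e-05,
        1.32067635e+00, -6.66028153e-02]), 'qd': array([-3.26694992e-04,  8.53399014e-04,  1.93053100e-05, -5.25637333e-04,
       -1.96172190e-03, -8.39802902e-04]), 'effort': array([ 1.36013603e-05, -5.31809449e+01, -3.52735555e+01,  7.08349259e-02,
        2.43481679e-02, -7.48760294e-05]), 'eef_pos': array([ 132.70607658, -533.48505452,  218.8746899 ]), 'eef_rot': array([-3.14042672e+00, -3.71095772e-05,  2.43811103e-01]), 'wrist_force': array([ 0.04576742,  0.40032   , -0.93290644]), 'moment': array([0.03442927, 0.02890306, 0.00140873]), 'finger_force': 0.0, 'finger_gap': 93.79094163387981}
scene {'fovy': 47.77621877665244, 'cx': 253.08495645618, 'cy': 191.6226080015197, 'k1': -0.1600055914079905, 'origin': array([173.34763366, 407.51513896, 743.97552234]), 'attitude': array([-2.32203587, -0.01860705, -2.62169972])}
top {'fovy': 49.81131647222048, 'cx': 253.49460026585362, 'cy': 193.85050067022868, 'k1': 0.0282086481039336, 'origin': array([ 315.70302693, -202.15115676, 1111.54380104]), 'attitude': array([-2.94934642, -0.01265238, -1.54548437])}
```

View pics/scene0.png

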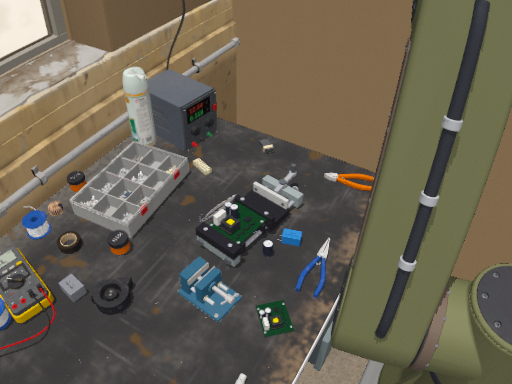

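View pics/top0.png

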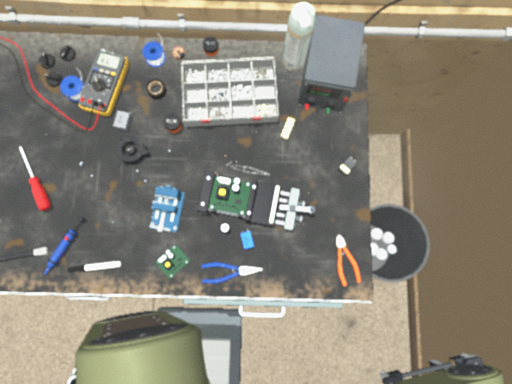

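The scene shows the holder at about (200-300, 175-260). In the top picture it is at (200-312, 175-228), with the end block on the right (world -y) and the fixed jaw on the left. I'll look at it enlarged.

```bash
python3 - <<'E'
import cv2,numpy as np
a=cv2.imread("pics/top0.png")[165:245,190:325]; a=cv2.resize(a,None,fx=5.9,fy=5.9,interpolation=cv2.INTER_CUBIC)[:472]
cv2.imwrite("pics/c1.png",a)
b=cv2.imread("pics/scene0.png")[160:270,185:315]; b=cv2.resize(b,None,fx=5.4,fy=5.4,interpolation=cv2.INTER_CUBIC); cv2.imwrite("pics/c2.png",b); print(a.shape,b.shape)
E
```

```text
(472, 796, 3) (594, 702, 3)
```

View pics/c1.png

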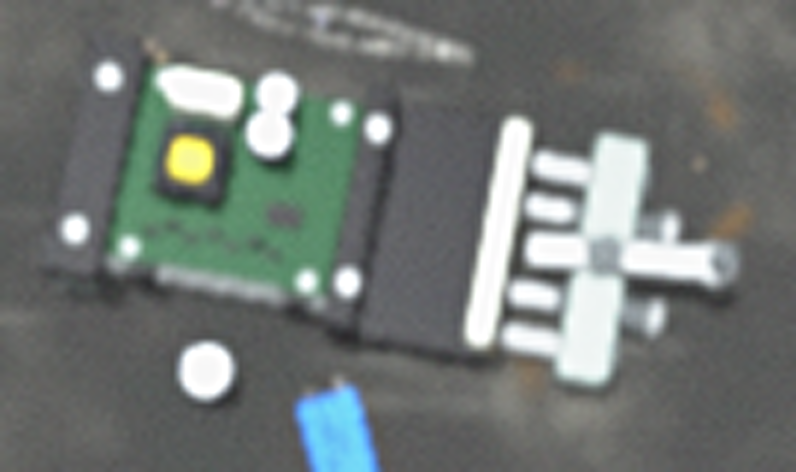

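View pics/c2.png

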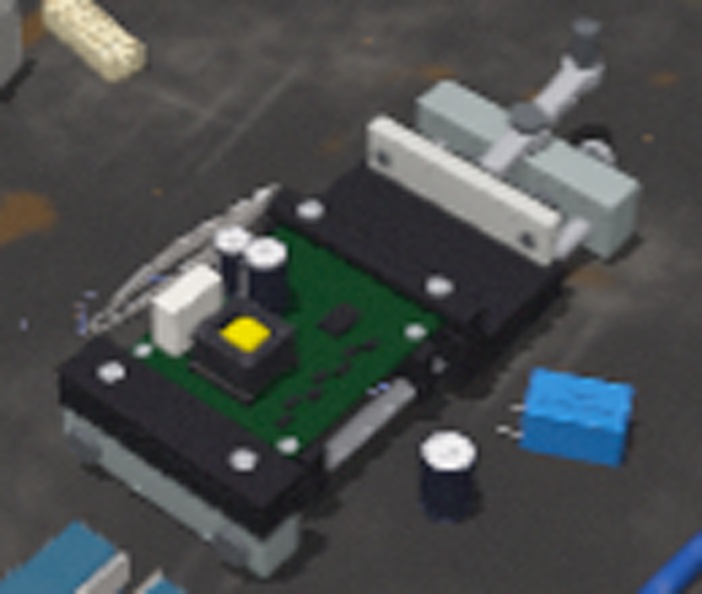

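Both crops show the lip, the bar pointing along the rods, the pin and the screw head clearly. In the top crop the pin is at (722,262), the screw at (606,255) and the lip runs from (515,120) to (480,345). In the scene crop the pin is at (587,27), the screw at (528,115) and the lip's top inner edge runs from (373,120) to (558,218). Next I'll triangulate these.

```bash
cat > h.py <<'E'
import numpy as np, cv2
from scipy.spatial.transform import Rotation as R
def ray(P,uv):
    f=192/np.tan(np.radians(P["fovy"])/2)
    d=(np.array(uv,float)-[P["cx"],P["cy"]])/f; s=d.copy()
    for _ in range(20): s=d/(1+P["k1"]*(s@s))
    return np.array(P["origin"]),R.from_euler("xyz",P["attitude"]).as_matrix()@[s[0],s[1],1]
def plane(P,uv,z):
    o,d=ray(P,uv); return o+d*(z-o[2])/d[2]
def tri(*r):
    A=np.zeros((3,3));b=np.zeros(3)
    for o,d in r:
        d=d/np.linalg.norm(d);M=np.eye(3)-np.outer(d,d);A+=M;b+=M@o
    p=np.linalg.solve(A,b); return p,[np.linalg.norm(np.cross(p-o,d/np.linalg.norm(d))) for o,d in r]
def project(P,p):
    f=192/np.tan(np.radians(P["fovy"])/2)
    c=R.from_euler("xyz",P["attitude"]).as_matrix().T@(np.array(p)-P["origin"]); s=c[:2]/c[2]
    return s*(1+P["k1"]*(s@s))*f+[P["cx"],P["cy"]]
E
python3 - <<'E'
from h import *
from cell import manip
np.set_printoptions(precision=1,suppress=True)
T=manip.camera_params("top");S=manip.camera_params("scene")
t=lambda u,v:ray(T,((u+.5)/5.9-.5+190,(v+.5)/5.9-.5+165))
s=lambda u,v:ray(S,((u+.5)/5.4-.5+185,(v+.5)/5.4-.5+160))
for n,a,b in [("pin",(722,262),(587,27)),("piv",(606,255),(528,112)),("lipfar",(508,120),(373,120)),("lipnear",(472,345),(558,218)),
 ("jawdot1",(377,128),(310,210)),("jawdot2",(347,281),(439,287)),("fix1",(108,76),(111,373)),("fix2",(75,229),(243,460)),("elcap",(206,371),(448,447))]:
    print(n,*tri(t(*a),s(*b)))
P=manip.camera_params("wrist");print(P)
E
```

```text
pin [ 484.  -360.1   70.1] [np.float64(0.5538029368557384), np.float64(0.5538029368555648)]
piv [ 488.4 -311.7   53.3] [np.float64(0.4990974911236868), np.float64(0.4990974911238333)]
lipfar [ 545.3 -268.1   56.4] [np.float64(1.43797594021289), np.float64(1.4379759402129693)]
lipnear [ 445.8 -253.5   57.5] [np.float64(0.31427763024517763), np.float64(0.3142776302451985)]
jawdot1 [ 542.1 -210.    50.6] [np.float64(0.6422010913004647), np.float64(0.6422010913005063)]
jawdot2 [ 473.2 -198.6   50. ] [np.float64(0.6379392388789792), np.float64(0.6379392388789892)]
fix1 [562.5 -89.6  50. ] [np.float64(0.6904940858812934), np.float64(0.6904940858814098)]
fix2 [493.2 -78.2  50.3] [np.float64(0.44331123564777886), np.float64(0.4433112356476758)]
elcap [ 434.2 -137.1   33.7] [np.float64(0.0689427918095426), np.float64(0.0689427918096962)]
{'fovy': 60.748757615594535, 'cx': 254.43311135718437, 'cy': 193.1913596836886, 'k1': -0.05634300240047458, 'origin': array([ 212.7, -513.9,  385.5]), 'attitude': array([ 2.9,  0. , -1.3])}
```

```bash
python3 -m creep '[[-1,[35.1,-9.5,7],-13.3],[-1,[35.1,-9.5,7],-13.3],[-1,[35.1,-9.5,7],-13.3],[-1,[35.1,-9.5,7],-13.3],[-1,[35.1,-9.5,7],-13.3],[-1,[35.1,-9.5,7],-13.3],[-1,[35.1,-9.5,7],-13.3],[-1,[35.1,-9.5,7],-13.3],[-1,[35.1,-9.5,7],-13.3],[-1,[35.1,-9.5,7],-13.3],[-1,[35.1,-9.5,7],-13.3],[-1,[35.1,-9.5,7],-13.3]]' 20
python3 - <<'E'
from cell import manip
from h import *
P=manip.camera_params("wrist");im=manip.camera("wrist");cv2.imwrite("pics/w1.png",im[:,:,::-1]);print(P,manip.read_state()["joints"])
for p in [(484,-360,70),(488.4,-311.7,53),(545.3,-268.1,54),(445.8,-253.5,54)]: print(project(P,p))
E
```

```text
clock: 1.3
eef_pos: [449.6, -357.6, 149.8]
eef_rot: [3.141, 0.0, 1.402]
wrist_force: [0.2, -0.6, 0.8]
finger_gap: 2.0
finger_force: 0.0
{'fovy': 60.748757615594535, 'cx': 254.43311135718437, 'cy': 193.1913596836886, 'k1': -0.05634300240047458, 'origin': array([ 463.7736909 , -276.7793413 ,  316.29884051]), 'attitude': array([ 2.85597292e+00,  6.05753888e-04, -1.70262020e-01])} [-7.35483027e-01  4.17739278e-01  1.52939802e+00 -4.38100680e-05
  1.19398258e+00 -5.66624215e-01]
[297.71916726 200.81030697]
[292.40960238 136.67461272]
[358.45722152  67.69321711]
[226.05477053  70.43744845]
```

View pics/w1.png

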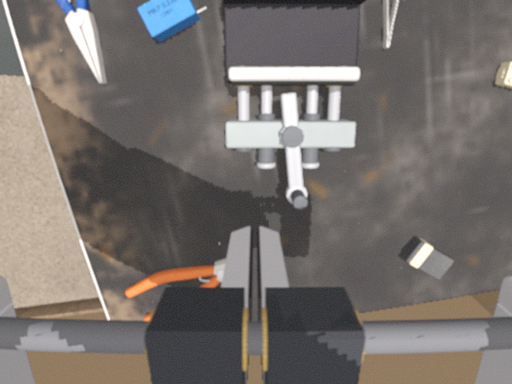

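The wrist view confirms the estimates: pin at (299,200), screw at (291,135) and lip ends at (230,69) and (359,67), all within 2 px of prediction. The bar is already about 4° off centre towards the + side, so I'll push it the + way, away from the film capacitor. I'll lower first, then push along the arc.

```bash
python3 -m creep '[[-1,[0,0,4.5],0],[-1,[0,0,8.4],0],[-1,[0,0,8.4],0],[-1,[0,0,8.4],0]]'
python3 -m creep '[[-1,[0.1,1,0],0],[-1,[0.1,2,0],0],[-1,[0.2,3,0],0],[-1,[0.2,4,0],0],[-1,[0.5,5,0],0],[-1,[1.1,5.7,0],0],[-1,[1.7,6.3,0],0],[-1,[2.4,6.8,0],0],[-1,[3.1,7.2,0],0],[-1,[3.6,7.6,0],0],[-1,[3.6,7.6,0],0]]'
python3 - <<'E'
from cell import manip
from h import *
P=manip.camera_params("top");im=manip.camera("top");im2=manip.camera("wrist")
a=cv2.resize(im[165:245,230:330,::-1],None,fx=5,fy=5,interpolation=cv2.INTER_CUBIC);cv2.imwrite("pics/p1.png",np.hstack([a,cv2.resize(im2[:,:,::-1],None,fx=.58,fy=.58)[:0].reshape(0,0,3)]) if 0 else a)
cv2.imwrite("pics/w2.png",im2[:,:,::-1])
E
```

```text
clock: 1.75
eef_pos: [450.4, -357.3, 66.4]
eef_rot: [3.142, -0.0, 1.403]
wrist_force: [0.2, -0.4, 0.2]
finger_gap: 0.6
finger_force: 0.0
clock: 2.85
eef_pos: [532.0, -333.2, 65.6]
eef_rot: [3.141, -0.0, 1.405]
wrist_force: [0.1, 0.6, 1.0]
finger_gap: 0.4
finger_force: 0.0
```

View pics/w2.png

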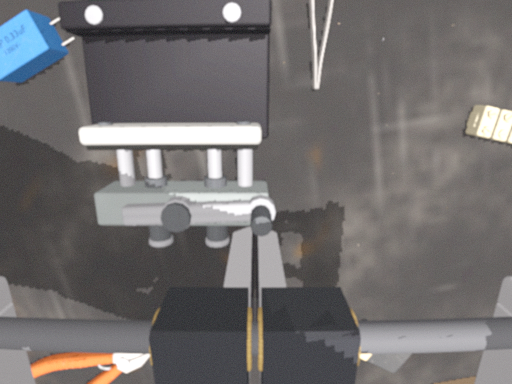

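The bar now lies across the end block, nose at (127,214) and pin at (262,222), parallel to the lip line. Next I'll back off, rise, move over the pocket and lower between nose and lip.

```bash
python3 -m creep '[[-1,[-1,0,0],0],[-1,[-1.2,0,-2],0],[-1,[-1.2,0,-4],0],[-1,[-1.2,0,-4],0],[-1,[3,-2,-4],0],[-1,[7,-4,-4],0],[-1,[9.3,-4.7,-4],0],[-1,[9.3,-4.7,-4],0],[-1,[9.3,-4.7,-4],0],[-1,[9.3,-4.7,-4],0]]'
python3 - <<'E'
from cell import manip
from h import *
T=manip.camera("top");S=manip.camera("scene")
a=cv2.resize(T[165:245,225:325,::-1],None,fx=4,fy=4,interpolation=cv2.INTER_CUBIC)
b=cv2.resize(S[160:240,215:315,::-1],None,fx=4,fy=4,interpolation=cv2.INTER_CUBIC)
cv2.imwrite("pics/p2.png",np.hstack([a,b]))
s=manip.read_state();print(s["eef_pos"],s["eef_rot"],s["wrist_force"])
E
```

```text
clock: 3.95
eef_pos: [500.5, -235.5, 105.1]
eef_rot: [-3.142, 0.0, 1.404]
wrist_force: [0.7, 0.0, 0.2]
finger_gap: 0.6
finger_force: 0.0
[ 500.3712468  -235.36618499  105.08106587] [-3.14136624e+00 -4.01889777e-05  1.40332129e+00] [-0.88840149 -0.28899068 -0.58482467]
```

View pics/p2.png

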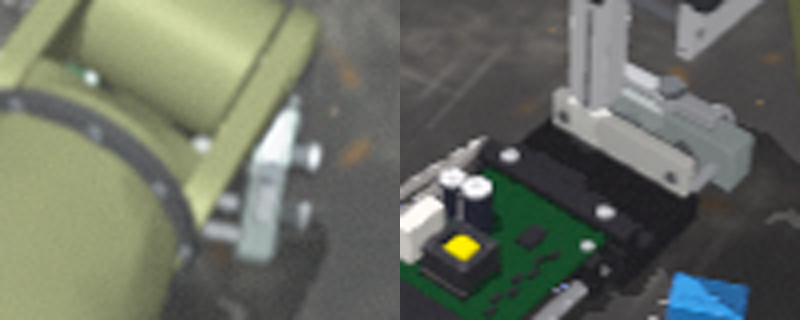

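The scene view (right half) shows the closed fingers hanging above the pocket, on the board side of the lip, and the bar lying across. I'll lower and feel for the lip in small steps.

```bash
python3 -m creep '[[-1,[0,0,2.5],0],[-1,[0,0,4.5],0],[-1,[0,0,5.7],0],[-1,[0,0,5.7],0],[-1,[0,0,5.7],0]]'
python3 -m creep '[[-1,[-0.6,0,0],0],[-1,[-1.0,0,0],0],[-1,[-1.0,0,0],0],[-1,[-1.0,0,0],0]]'
for i in 1; do :; done
python3 -m creep '[[-1,[-0.2,0,0],0],[-1,[-0.2,0,0],0],[-1,[-0.2,0,0],0]]'
python3 -m creep '[[-1,[-0.2,0,0],0],[-1,[-0.2,0,0],0],[-1,[-0.2,0,0],0]]'
python3 -m creep '[[-1,[-0.2,0,0],0],[-1,[-0.2,0,0],0],[-1,[-0.2,0,0],0]]'
python3 -m creep '[[-1,[-0.2,0,0],0],[-1,[-0.2,0,0],0],[-1,[-0.2,0,0],0]]'
```

```text
clock: 4.55
eef_pos: [500.7, -234.8, 48.9]
eef_rot: [3.141, 0.0, 1.404]
wrist_force: [-0.0, 1.0, -0.1]
finger_gap: 0.4
finger_force: 0.0
clock: 4.95
eef_pos: [498.8, -244.5, 48.7]
eef_rot: [3.141, 0.0, 1.404]
wrist_force: [0.6, 0.1, 0.1]
finger_gap: 0.3
finger_force: 0.0
clock: 5.25
eef_pos: [498.4, -246.2, 48.4]
eef_rot: [-3.142, -0.0, 1.404]
wrist_force: [-0.2, -0.6, -0.1]
finger_gap: 0.3
finger_force: 0.0
clock: 5.55
eef_pos: [498.1, -248.2, 48.5]
eef_rot: [3.142, -0.0, 1.404]
wrist_force: [0.2, -1.2, -1.0]
finger_gap: 0.6
finger_force: 0.0
clock: 5.85
eef_pos: [497.8, -249.7, 48.4]
eef_rot: [-3.141, -0.001, 1.404]
wrist_force: [0.5, 5.7, 2.1]
finger_gap: 0.1
finger_force: 2.7
clock: 6.15
eef_pos: [497.5, -251.5, 48.4]
eef_rot: [-3.141, -0.001, 1.405]
wrist_force: [0.7, 5.5, 0.1]
finger_gap: 0.1
finger_force: 2.9
```

```bash
python3 -m creep '[[-1,[-0.3,0,0],0],[-1,[-0.6,0,0],0],[-1,[-0.9,0,0],0],[-1,[-1.2,0,0],0],[-1,[-1.4,0,0],0],[-1,[-1.4,0,0],0],[-1,[-1.4,0,0],0]]'
python3 -m creep '[[-1,[-0.1,0,0],0],[-1,[-0.2,0,0],0],[-1,[-0.2,0,0],0],[-1,[-0.2,0,0],0]]'
python3 -m creep '[[-1,[-0.1,0,0],0],[-1,[-0.1,0,0],0],[-1,[-0.1,0,0],0]]'
```

```text
clock: 6.85
eef_pos: [495.3, -264.9, 48.4]
eef_rot: [-3.141, -0.002, 1.405]
wrist_force: [0.7, 9.3, 1.8]
finger_gap: 0.4
finger_force: 4.6
clock: 7.25
eef_pos: [495.0, -266.8, 48.4]
eef_rot: [-3.141, -0.002, 1.405]
wrist_force: [1.3, 9.4, 2.3]
finger_gap: 0.4
finger_force: 4.9
clock: 7.55
eef_pos: [494.8, -267.7, 48.4]
eef_rot: [-3.141, -0.002, 1.405]
wrist_force: [1.9, 10.2, 2.4]
finger_gap: 0.2
finger_force: 5.1
```

The force follows the spring, about 10 N. I'll find the stop gently, then back off slightly.

```bash
python3 -m creep '[[-1,[-0.1,0,0],0],[-1,[-0.1,0,0],0],[-1,[-0.1,0,0],0]]'
python3 -m creep '[[-1,[-0.1,0,0],0],[-1,[-0.1,0,0],0],[-1,[-0.1,0,0],0]]'
```

```text
clock: 7.85
eef_pos: [494.6, -268.7, 48.4]
eef_rot: [-3.141, -0.002, 1.405]
wrist_force: [1.7, 9.8, 2.6]
finger_gap: 0.1
finger_force: 5.2
clock: 8.15
eef_pos: [494.5, -269.6, 48.4]
eef_rot: [-3.141, -0.002, 1.405]
wrist_force: [1.6, 9.8, 1.8]
finger_gap: 0.5
finger_force: 5.3
```

```bash
python3 - <<'E'
from cell import manip
from h import *
import time
S=manip.camera("scene");W=manip.camera("wrist")
b=cv2.resize(S[160:270,185:315,::-1],None,fx=3,fy=3,interpolation=cv2.INTER_CUBIC)
w=cv2.resize(W[:,:,::-1],(400,330))
cv2.imwrite("pics/p3.png",np.hstack([b,w]))
f=[]
for i in range(6): manip.camera("top");f.append(manip.read_state()["wrist_force"])
print(np.mean(f,0))
E
```

```text
[ 2.24765695 10.41900926  2.47521883]
```

View pics/p3.png

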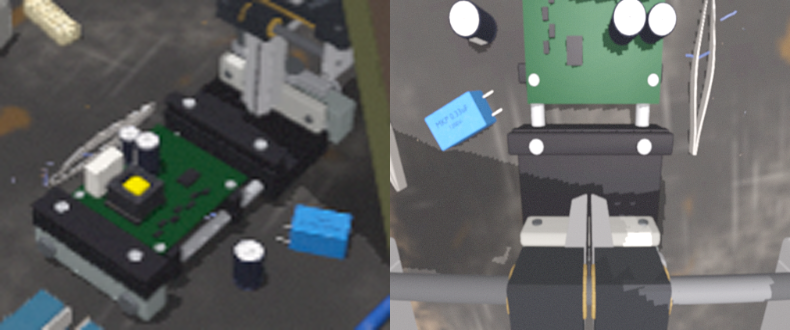

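The jaw is drawn back, with a gap between nose and board edge, and the board hasn't moved. The fingers sit only on the lip's board side. One or two more mm to locate the stop.

```bash
python3 -m creep '[[-1,[-0.05,0,0],0],[-1,[-0.05,0,0],0],[-1,[-0.05,0,0],0]]'
python3 -m creep '[[-1,[-0.05,0,0],0],[-1,[-0.05,0,0],0],[-1,[-0.05,0,0],0]]'
python3 - <<'E'
from cell import manip
from h import *
S=manip.camera("scene");P=manip.camera_params("scene")
S0=cv2.imread("pics/scene0.png")[:,:,::-1]
for im in (S0,S):
    g=im.astype(int).min(2)
    out=[]
    for (u,v) in [(310,210),(439,287)] if im is S0 else [(191*1.8,103*1.8),(260*1.8,144*1.8)]:
        u,v=u/5.4+185,v/5.4+160
        y0,x0=int(v)-4,int(u)-5; w=np.clip(g[y0:y0+9,x0:x0+11]-110,0,None).astype(float)
        yy,xx=np.mgrid[y0:y0+9,x0:x0+11]
        out.append(plane(P,((w*xx).sum()/w.sum(),(w*yy).sum()/w.sum()),50)[:2])
    print(np.array(out).round(1)@np.array([.163,.987]))
E
```

```text
clock: 8.85
eef_pos: [494.4, -270.0, 48.4]
eef_rot: [-3.141, -0.002, 1.405]
wrist_force: [1.5, 10.9, 2.5]
finger_gap: 0.4
finger_force: 5.6
clock: 9.15
eef_pos: [494.3, -270.5, 48.4]
eef_rot: [-3.141, -0.002, 1.405]
wrist_force: [2.0, 11.1, 2.5]
finger_gap: 0.7
finger_force: 5.7
[-119.8784 -119.2814]
[-140.8798 -140.6278]
```

Vision puts the jaw travel at about 21.2 mm and the force at about 11 N, so it is just short of the stop. The pose is being held, so I'll hand in.

```bash
python3 -c "
from cell import manip
print(manip.sign_off())"
```

```text
the job is handed in; nothing more can be done
None
```

The job is handed in: the stop bar lies across the frame, and the closed fingertips are holding the spring jaw about 21 mm back (its stop is at 22 mm). They touch only the board side of the lip, and the board and loose parts were not touched.

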